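Open the double-locked gate of the specimen bay and hold it wide

ROBOT

A 6-joint arm with a two-finger parallel gripper is mounted at the origin on a cart in front of the work surface, level with it; the furniture and walls round the work are solid. World frame = base frame: x ahead of the robot, y to its left, z up, the work surface at z = 0. Lengths are in mm, angles in rad, forces in N, time in s.
With the tool pointing down it reaches from about 350 to 875 mm from the base axis. Payload 4.2 kg.
Tool frame: the origin (TCP) lies between the finger pads; the fingertips stand 25 mm ahead of it and the grasp point (between the pads) lies 6 mm ahead of it; z points along the fingers, y is the line along which they close (so a half turn about z gives the same grasp; the last joint's range is limited). The gripper opens to 85 mm and grips with 20 to 120 N. Pads are 22 mm wide; open, the fingers measure 114 mm over their backs; the gripper's body (76 mm by 85 mm) begins 54 mm behind the grasp point. The pads swing forward as they close: fully open they stand 13 mm farther back than shut.
Start: joints at [1.595, 0.385, 0.008, 0, -1.194, -0.259], TCP at [145.374, 607.837, 256.312] pointing down, gripper open.
Joint ranges: [-3.14, 3.14], [-1.21, 2.06], [-1.07, 1.41], [-3.16, 2.05], [-2.99, -0.16], [-3.1, 3.1]. Speed limits (rad/s): [2.79, 2.79, 3.14, 3.14, 3.14, 3.14].

INTERFACE

Orientations are given as a unit quaternion [x, y, z, w].
In Python, from bench import read_state, imaging, workorder, nets gives the robot as it stands.
- The arm moves only by the tool apply_moves, never from a script. Its argument "rows" is a list of rows, each an object with "hand": the opening, from -1 (shut) to 1 (fully open); "delta_pos": the shift along the tool's x, y, z in mm, a list of three; "yaw": the turn about the tool's z in rad. A call has 1 to 12 rows; each row is the pose to reach, as a shift and turn from the pose commanded when the call began, along the tool's axes at that moment; what a row does not reach only later rows make up. A row lasts 1/12 s, in which the tool goes at most 41.7 mm and 7.16 degrees, less where a joint would pass 70% of its speed; a pose out of reach is approached as far as the arm can. A call with a gripper value outside its range is refused whole. The fingers move at their own pace and stop on an object; the grip force is fixed at half the most. Time passes only in rows, so rows that repeat a pose let the fingers close. It gives the time, the measured TCP pose, the force, the opening and the grip force at its end, in the units of the state.
- read_state(): the state, without advancing time (a new reading comes with each control period).
- imaging.get_image(name): name is "side" or "top" or "wrist"; returns a dict with "pixels" (420x560x3 uint8, red, green, blue), "fx", "fy", "cx", "cy" (pixels), "dist" ([k1, k2, p1, p2, k3] as OpenCV has them; the pictures are not rectified), "xyz" and "rotation" of the camera in the world. Camera axes: x right, y down, z forward; pixel columns grow to the right and rows downward; lengths in mm; the calibration is good to about 2 mm. A picture is of the moment at which its call begins. There is no depth.
- workorder.job_done(): hands the job in; it is judged then, once.
Trained networks look in the newest picture that a camera, given by its name, has taken for a name from the list of things; names that differ only in an ending like _2 or _b are one class to them, and where a whole thing is asked for, a point or a joint stands for the part that bears it (a point fixed in the world has none). Each returns a list of dicts, best first, with "score" (0 to 1); they miss things now and then, are a little off and sometimes report something else, mostly with a low value. They report only what shows in the picture. A call takes as long as a camera call. They do not tell look-alikes from the thing itself.
- nets.find_in(camera, query): "location" ([row, column] in pixels, amid what is visible of it).
- nets.pinpoint(camera, query): "location" ([row, column] in pixels: a listed point, or the origin of a listed thing).
The state is a dict: "clock": time; "joints": joint angles; "joint_vel": joint speeds; "joint_efforts": joint torques, N m; "position": TCP position; "ee_rot": TCP orientation; "contact_force": force on the tool from outside, world axes, zero at the start; "wrist_torque": the same for the moment, N m; "gripper_width": finger opening in mm; "grasp_force": force on a finger pad.
Only numpy, scipy, OpenCV 4.12 (cv2) and the standard library are available. Lean on these libraries where they do the work, as an engineer would, in place of code of your own. Each camera call takes 0.05 s, during which the arm holds its last target. There are 200 camera calls.

TASK

Please open the gate of the specimen bay and hold it wide for me so that I can lift the jars out. First pinch the two yellow tabs of the safety catch on the lock post fully together (it stays in), then squeeze the two red tabs on the gate fully together to draw the bolt, and swing the gate out towards you, past its ball detent, to about 75 degrees. Finish while still holding the gate wide open in the gripper (a spring pulls it shut, so do not let go), and leave the jars and the other things on the desk undisturbed.

Things in the scene. Friction and masses are not known exactly. Their poses are not given: they have to be found in the camera images.
- bay: White open-topped bay fixed to the desk; walls 86 mm high. Origin: on the desk, in the plane of the shut gate. x axis into the bay (square to the shut gate), y left along the gate to its hinge, z up. Grey lock post right of the gate. Lock post and gate end 93 mm above the desk; only the yellow and red tabs rise higher. Jars stand 20 to 100 mm behind the gate, tops below 75 mm.
- yellow_grip (a point): Midway between the two upright yellow tabs on the lock post, 112 mm above the desk; bay frame [0,-135,112] mm. Tabs rise to 130 mm, 22 mm wide along bay y, 8 mm thick. Outer faces 26 mm before and behind this point along bay x (52 mm over both). The rear tab is fixed, the front one (robot side) slides 14 mm back: 38 mm over both. Pinch along bay x.
- red_grip (a point): Midway between the upright red tabs on top of the gate, 112 mm above the desk, 110 mm from the hinge axis; turns with the gate (shut: bay frame [0,-35,112] mm). Tabs rise to 132 mm, 22 mm wide, 8 mm thick, outer faces 26 mm either side along the gate (52 mm over both). Hinge-side tab is fixed; the other slides 16 mm to it: 36 mm. Pinch along the gate and turn with it: they are its handle.
- gate_hinge (a point): Point on the upright hinge axis of the gate, 112 mm above the desk, at [0, 75, 112] mm in the bay's frame (the left end of the gate seen from the robot).
- yellow_catch (a joint): Stroke of the front yellow tab in m: 0 to 0.002 at the start (out; its pin blocks the red catch), 0.014 fully in (red catch freed from about 0.010). Slides against about 3 N of friction and stays where it is left.
- red_catch (a joint): Stroke of the moving red tab and bolt in m: 0 out (gate locked), 0.016 fully squeezed; bolt clear of the lock post from 0.012. Spring 4.5 N, 7 N when fully in; springs out when let go. Cannot be squeezed before the yellow catch is in. Keep it squeezed at least until the gate has turned 0.2 rad.
- gate (a joint): Angle of the gate in rad: 0 shut, grows as its free end swings out towards the robot (clockwise from above, about point gate_hinge), stop at 1.5. A spring shuts it with 1.2 N at the red tabs, 2.3 N when wide open. A ball detent must be overridden at about 0.4 to 0.7 rad, some 7 N more at the red tabs.
- orange_jar: Specimen jar with an orange lid, 61 mm across, 62 mm high, loose in the bay; origin under its centre.
- white_jar: White specimen jar, 51 mm across, 55 mm high, loose in the bay; origin under its centre.
- lab_timer: White lab timer, 60x64x18 mm, loose on the desk; origin under its centre.
- tape_roll: Roll of beige tape lying flat, 104 mm across, 25 mm high; origin under its centre.
- marker: White marker with a black cap lying on the desk, 128 mm long, 14 mm high; origin under its centre.
- petri_dish: Clear round dish, 92 mm across, 14 mm high; origin under its centre.
- blade_carton: White carton, 56x101x27 mm; origin under its centre.
Things that resemble listed ones, but are neither listed nor needed, are in the scene too. What is meant by the white_jar is not purple, and is the larger of those in its own colour. What is shaped like the orange_jar but purple is not meant.

How it is judged (in metres and radians):
On the way, in this order (a step that is already met when the one before it is completed fails the run):
1. the yellow safety catch has been squeezed in with the gate shut and the red catch still out (value of joint yellow_catch above 0.0115 m and value of joint red_catch below 0.004 m and value of joint gate below 0.06 rad), for 0.1 s.
2. the red catch is squeezed in with the gripper while the gate is still shut or barely moved (value of joint yellow_catch above 0.0105 m and value of joint red_catch above 0.0125 m and value of joint gate below 0.2 rad and contact force between the fingers and red_catch above 1 N), for 0.05 s.
3. the gate has been swung past its detent (value of joint gate above 0.85 rad), for 0.05 s.
At the end, for the whole second after the job is handed in: The gate stands still, open by more than 1.13 rad (65 degrees), with the fingers bearing on it with more than 0.8 N (the program ends while holding it), the yellow catch is still in by more than 10.5 mm, and both jars stand upright within 30 mm of where they were (value of joint gate above 1.13 rad and velocity of joint gate between -0.1 and 0.1 rad/s and contact force between the fingers and gate above 0.8 N and value of joint yellow_catch above 0.0105 m and distance of each of orange_jar, white_jar from where it was at the start of the episode below 0.03 m and angle between each of orange_jar, white_jar's own z axis and vertical below 0.2 rad); the arm keeps its last pose, push and grip.
It fails at once if a jar in the bay is pushed more than 30 mm or tipped over (distance of any of orange_jar, white_jar from where it was at the start of the episode above 0.03 m or angle between any of orange_jar, white_jar's own z axis and vertical above 0.5 rad).
It fails at once if another thing on the desk is pushed more than 30 mm (distance of any of lab_timer, tape_roll, marker, petri_dish, blade_carton from where it was at the start of the episode above 0.03 m).
It also fails if it takes over 43 s, if anything falls off the work surface, if the arm or the gripper's body presses on something with over 40 N, if the wrist force passes 120 N, or if a joint passes its speed limit or range.

## Working session

There is one attempt and no reset: what is moved stays moved. The work goes in short steps, Python scripts to look and compute and a tool call to move; the robot and the scene stay as the last step left them, time stands still between calls to the robot, and variables do not carry over. Pictures are saved under pics/ and viewed, at most 10 in all, crops included, and the job is handed in when it is done.

Besides the shell and the picture viewer there is one more tool, called after ">>>" as name(argument=value, ...), one argument or row to a line, values as JSON. apply_moves: Moves the arm, as the interface text tells. Its arguments: {"type":"object","properties":{"rows":{"type":"array"}},"required":["rows"]}

```bash
mkdir -p pics; ls
cat > h.py <<'E'
import numpy as np, cv2, json
from scipy.spatial.transform import Rotation as R
from bench import read_state, imaging, workorder, nets
def cam(n):
    return imaging.get_image(n)
def ray(c,rc):
    K=np.array([[c['fx'],0,c['cx']],[0,c['fy'],c['cy']],[0,0,1.]])
    u=cv2.undistortPoints(np.array([[[rc[1],rc[0]]]],float),K,np.array(c['dist'],float))[0,0]
    M=np.array(c['rotation'],float)
    if M.shape!=(3,3): M=R.from_quat(M.ravel()).as_matrix()
    d=M@np.array([u[0],u[1],1]); return np.array(c['xyz'],float),d/np.linalg.norm(d)
def at_z(c,rc,z):
    o,d=ray(c,rc); return o+d*(z-o[2])/d[2]
def tri(rs):
    A=np.zeros((3,3));b=np.zeros(3)
    for o,d in rs:
        P=np.eye(3)-np.outer(d,d);A+=P;b+=P@o
    x=np.linalg.solve(A,b); return x,[np.linalg.norm((np.eye(3)-np.outer(d,d))@(x-o)) for o,d in rs]
def proj(c,p):
    K=np.array([[c['fx'],0,c['cx']],[0,c['fy'],c['cy']],[0,0,1.]])
    M=np.array(c['rotation'],float)
    if M.shape!=(3,3): M=R.from_quat(M.ravel()).as_matrix()
    q=(M.T@(np.array(p,float)-np.array(c['xyz'])))
    return cv2.projectPoints(q.reshape(1,1,3),np.zeros(3),np.zeros(3),K,np.array(c['dist'],float))[0].ravel()[::-1]
def save(c,f,crop=None,s=1):
    im=c['pixels']
    if crop: im=im[crop[0]:crop[1],crop[2]:crop[3]]
    im=cv2.resize(im,None,fx=s,fy=s,interpolation=cv2.INTER_CUBIC)
    cv2.imwrite('pics/'+f,im[:,:,::-1])
E
python3 - <<'E'
from h import *
C={}
for n in ('top','side','wrist'):
    c=C[n]=cam(n); save(c,n+'0.png'); print(n,np.round(c['xyz']),np.array(c['rotation']).shape)
    for q in ('yellow_grip','red_grip','gate_hinge','bay'):
        r=nets.pinpoint(n,q)[:3]; print(q,[(np.round(x['location'],1).tolist(),round(x['score'],2)) for x in r])
s=read_state();print(s['position'],s['ee_rot'],s['clock'])
E
```

```text
pics
top [ 426. -144. 1049.] (4,)
yellow_grip [([204.2, 267.8], 0.69)]
red_grip [([193.1, 219.3], 0.79)]
gate_hinge [([187.8, 171.6], 0.65)]
bay [([274.2, 204.5], 0.74), ([195.8, 214.7], 0.67), ([170.2, 202.5], 0.55)]
side [573. 872. 486.] (4,)
yellow_grip [([217.1, 265.2], 0.78)]
red_grip [([233.7, 262.6], 0.97)]
gate_hinge [([258.1, 253.0], 0.92), ([219.6, 237.8], 0.71)]
bay [([293.6, 257.2], 0.65)]
wrist [227. 588. 374.] (4,)
yellow_grip []
red_grip []
gate_hinge []
bay []
[145.39359719 607.82373914 256.32784729] [ 9.93113139e-01 -1.17159266e-01 -6.06545545e-06 -4.24010998e-06] 0.75
```

View pics/top0.png

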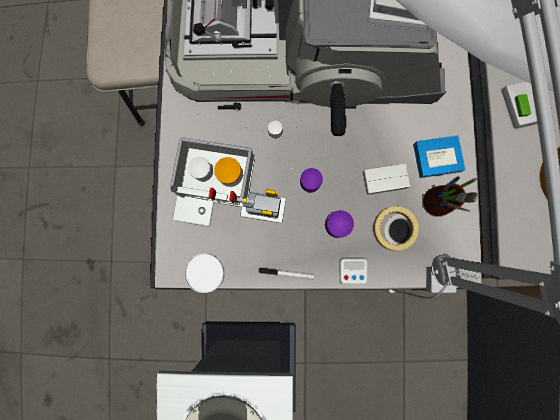

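View pics/side0.png

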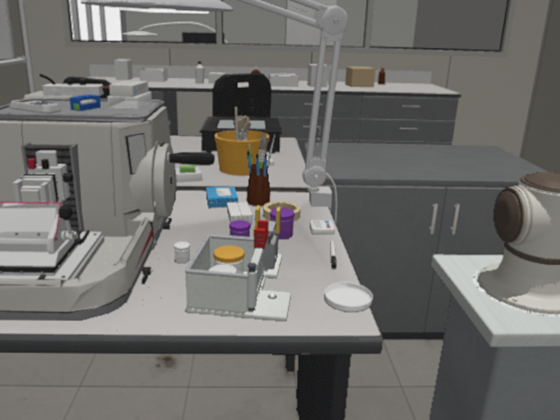

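Run:
```python
from h import *
t=cam('top');s=cam('side')
P={}
for q,a,b in (('y',(204.2,267.8),(217.1,265.2)),('r',(193.1,219.3),(233.7,262.6)),('h',(187.8,171.6),(258.1,253)),('h2',(187.8,171.6),(219.6,237.8))):
    x,e=tri([ray(t,a),ray(s,b)]); P[q]=x; print(q,np.round(x,1),np.round(e,1),'topz112',np.round(at_z(t,a,112),1),'side',np.round(at_z(s,b,112),1))
for n,c in(('top',t),('side',s)):
  for q in ('orange_jar','white_jar','lab_timer','tape_roll','marker','petri_dish','blade_carton'):
    nets_=nets.pinpoint(n,q)
    print(n,q,[(np.round(r['location']).tolist(),round(r['score'],2),np.round(at_z(c,r['location'],0)[:2]).tolist()) for r in nets_[:3]])
```

```text
y [ 539.6 -105.3  107.1] [3.3 3.3] topz112 [ 535.7 -105.2  112. ] side [543.3 -93.8 112. ]
r [554.7  -1.9 114.1] [4.4 4.4] topz112 [559.4  -1.8 112. ] side [550.3  -5.2 112. ]
h [569.8 101.6 111.9] [1.1 1.1] topz112 [570.9 101.6 112. ] side [568.7 102.2 112. ]
h2 [578.6  85.6 173.6] [17. 17.] topz112 [570.9 101.6 112. ] side [600.1 -77.7 112. ]
top orange_jar [([174.0, 228.0], 0.86, [623.0, -5.0]), ([226.0, 334.0], 0.62, [499.0, -256.0])]
top white_jar [([170.0, 206.0], 0.86, [632.0, 49.0]), ([132.0, 276.0], 0.74, [726.0, -120.0]), ([179.0, 311.0], 0.73, [609.0, -204.0])]
top lab_timer [([273.0, 354.0], 0.57, [388.0, -302.0])]
top tape_roll [([226.0, 400.0], 0.95, [496.0, -414.0])]
top marker [([271.0, 285.0], 0.75, [391.0, -141.0])]
top petri_dish [([275.0, 208.0], 0.95, [382.0, 38.0])]
top blade_carton [([179.0, 385.0], 0.59, [610.0, -382.0]), ([191.0, 172.0], 0.2, [581.0, 131.0])]
side orange_jar [([235.0, 281.0], 0.95, [497.0, -260.0]), ([280.0, 230.0], 0.86, [614.0, -27.0])]
side white_jar [([261.0, 183.0], 0.74, [722.0, -111.0]), ([244.0, 236.0], 0.73, [607.0, -205.0])]
side lab_timer [([227.0, 325.0], 0.86, [380.0, -319.0])]
side tape_roll [([216.0, 279.0], 0.81, [497.0, -394.0])]
side marker [([256.0, 333.0], 0.48, [386.0, -145.0])]
side petri_dish [([297.0, 350.0], 0.93, [380.0, 40.0])]
side blade_carton [([219.0, 237.0], 0.69, [610.0, -369.0])]
```

The top view shows the bay at around (170–255, 140–200), with the red tabs at [193,219] and the yellow tabs at [204,268] (row, col). The side view shows the red tabs at [234,263] and the yellow tabs at [217,265].

Things that could be confused:
- **Tabs:** the red and yellow tabs have no doubles. The marker and the timer's buttons are far off.
- **Orange jar:** this is the orange one at [170,228] top, not the purple ones at [179,311] and [224,340].
- **White jar:** this is the larger one in the bay at [168,200], not the small one at [128,275].

I'll move over the gate for a close view.

>>> apply_moves(
  rows=[
    {"hand": 1,"delta_pos": [30,26,0],"yaw": 0.085},
    {"hand": 1,"delta_pos": [60,52,0],"yaw": 0.17},
    {"hand": 1,"delta_pos": [90,79,0],"yaw": 0.255},
    {"hand": 1,"delta_pos": [120,105,0],"yaw": 0.34},
    {"hand": 1,"delta_pos": [150,131,0],"yaw": 0.425},
    {"hand": 1,"delta_pos": [180,157,0],"yaw": 0.51},
    {"hand": 1,"delta_pos": [210,184,0],"yaw": 0.595},
    {"hand": 1,"delta_pos": [240,210,0],"yaw": 0.68},
    {"hand": 1,"delta_pos": [270,236,0],"yaw": 0.765},
    {"hand": 1,"delta_pos": [300,262,0],"yaw": 0.85},
    {"hand": 1,"delta_pos": [330,288,0],"yaw": 0.935},
    {"hand": 1,"delta_pos": [360,315,0],"yaw": 1.02},
  ],
)

```text
clock: 2.55
position: [423.0, 216.1, 256.8]
ee_rot: [0.808, -0.588, 0.0, -0.001]
contact_force: [0.6, 0.9, 0.1]
gripper_width: 85.3
grasp_force: 0.0
```

```bash
cat >> h.py <<'E'
def goto(p,yang):
    """print tool delta and yaw to TCP p with tool y at world angle yang (deg)"""
    s=read_state(); M=R.from_quat(s['ee_rot']).as_matrix()
    d=M.T@(np.array(p,float)-s['position']); cur=np.degrees(np.arctan2(M[1,1],M[0,1]))
    dy=-((yang-cur+180)%360-180)
    print('t',round(s['clock'],2),'pos',np.round(s['position'],1),'ang',round(cur,2),'j',np.round(s['joints'],2),'F',np.round(s['contact_force'],1),'w',round(s['gripper_width'],1),'gf',round(s['grasp_force'],1),'tilt',np.round(M[:,2],3))
    print('delta',np.round(d,1),'yaw',round(np.radians(dy),3))
E
python3 -c "
from h import *
goto([555,30,256],171.2)"
```

```text
t 2.55 pos [423.  216.1 256.8] ang -162.1 j [ 0.82  0.13 -0.35  0.   -1.1  -0.5 ] F [0.6 0.9 0.1] w 85.3 gf 0.0 tilt [ 0.001  0.001 -1.   ]
delta [217.7 -68.4   0.8] yaw 0.466
```

>>> apply_moves(
  rows=[
    {"hand": 1,"delta_pos": [36,-11,0],"yaw": 0.08},
    {"hand": 1,"delta_pos": [73,-23,0],"yaw": 0.16},
    {"hand": 1,"delta_pos": [109,-34,0],"yaw": 0.235},
    {"hand": 1,"delta_pos": [145,-46,0],"yaw": 0.31},
    {"hand": 1,"delta_pos": [181,-57,0],"yaw": 0.39},
    {"hand": 1,"delta_pos": [218,-68,0],"yaw": 0.466},
    {"hand": 1,"delta_pos": [218,-68,0],"yaw": 0.466},
    {"hand": 1,"delta_pos": [218,-68,0],"yaw": 0.466},
  ],
)

```text
clock: 3.22
position: [555.2, 29.8, 255.7]
ee_rot: [-0.651, 0.759, 0.0, -0.0]
contact_force: [-1.9, -0.2, -1.8]
gripper_width: 85.2
grasp_force: 0.0
```

Run:
```python
from h import *
goto([555,30,256],171.2)
t=cam('top');s=cam('side');w=cam('wrist'); save(w,'w1.png'); print(w['xyz'],w['fx'])
obs={}
for q in ('yellow_grip','red_grip','gate_hinge'):
  rs=[]
  for n,c in (('top',t),('side',s),('wrist',w)):
    r=nets.pinpoint(n,q)[:2]; print(q,n,[(np.round(x['location'],1).tolist(),round(x['score'],2),np.round(at_z(c,x['location'],112)[:2],1)) for x in r])
    if r: rs.append(ray(c,r[0]['location']))
  if len(rs)>1:
    x,e=tri(rs); print(np.round(x,1),np.round(e,1))
```

```text
t 3.22 pos [555.2  29.8 255.7] ang 171.2 j [ 0.35  0.27 -0.16 -0.   -1.14 -0.5 ] F [-1.9 -0.2 -1.8] w 85.2 gf 0.0 tilt [-0.001 -0.    -1.   ]
delta [-0.1  0.2 -0.3] yaw -0.0
[541.53129174 -52.0839871  373.49109207] 300.72982372521943
yellow_grip top []
yellow_grip side [([214.1, 269.2], 0.58, array([ 534.4, -111.7]))]
yellow_grip wrist [([24.6, 273.4], 0.65, array([ 535.9, -108.5]))]
[ 535.2 -108.2  113.3] [0.7 0.7]
red_grip top [([226.9, 395.6], 0.64, array([ 487.6, -375.3])), ([194.3, 220.8], 0.59, array([556.8,  -5.1]))]
red_grip side [([217.2, 239.6], 0.74, array([596.7, -91.4])), ([234.0, 260.0], 0.57, array([555.3,  -3.6]))]
red_grip wrist [([153.6, 272.2], 0.72, array([552.1, -10.7])), ([25.7, 270.4], 0.23, array([ 538.3, -108.1]))]
[ 543.2 -174.8  154.9] [194.3  89.1 155.5]
gate_hinge top [([174.5, 227.5], 0.28, array([599.5, -18.6]))]
gate_hinge side [([255.8, 253.7], 0.92, array([567.5,  93. ]))]
gate_hinge wrist [([266.9, 273.1], 0.59, array([568.5, 100.1]))]
[577.6  38.5 113.1] [61.1 26.7 54. ]
```

View pics/w1.png

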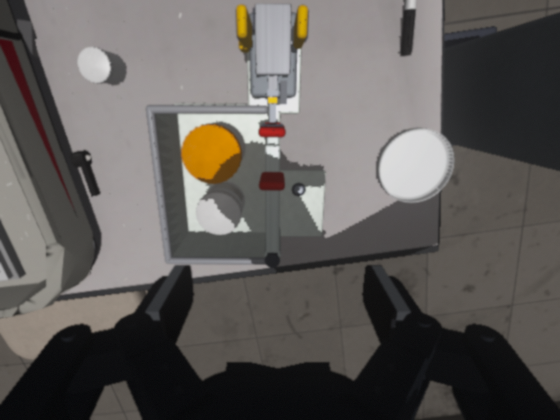

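The wrist view shows yellow tabs at [27,242] and [27,302], red tabs at [131,272] and [181,272], and the gate running along column 272 to the hinge at [260,272]. Both jars are clear of the gate. Next I'll check the fit with colour centroids at the tab tops.

Run:
```python
from h import *
w=cam('wrist'); hsv=cv2.cvtColor(w['pixels'],cv2.COLOR_RGB2HSV)
def blobs(m,z,name):
    n,l,st,ce=cv2.connectedComponentsWithStats(m.astype(np.uint8))
    for i in range(1,n):
        if st[i,4]>60: 
            x,y,ww,h=st[i,:4]; print(name,st[i].tolist(),'corners@z',[np.round(at_z(w,rc,z)[:2],1).tolist() for rc in ((y,x),(y+h,x+ww),(ce[i][1],ce[i][0]))])
H,S,V=cv2.split(hsv)
blobs((H>20)&(H<32)&(S>150)&(V>80),130,'Y')
blobs(((H<5)|(H>174))&(S>150)&(V>60),132,'R')
O=np.array([557.1,24.9]);by=np.array([.1544,.988]);bx=np.array([.988,-.1544])
for nm,b in (('Yrear',(26,-135,130)),('Yfront',(-26,-135,130)),('Yfrontback',(-18,-135,130)),('R hinge',(0,-9,132)),('R mov',(0,-61,132)),('hinge',(0,75,112))):
    p=O+b[0]*bx+b[1]*by; print(nm,np.round(proj(w,[*p,b[2]]),1))
```

```text
Y [237, 4, 12, 34, 352] corners@z [[560.0, -121.0], [555.4, -98.5], [558.2, -110.0]]
Y [296, 5, 12, 34, 344] corners@z [[519.1, -114.2], [513.3, -91.6], [516.3, -103.3]]
R [8, 47, 51, 124, 521] corners@z [[731.9, -120.8], [728.4, -26.0], [730.8, -82.9]]
R [260, 126, 25, 10, 214] corners@z [[557.7, -36.2], [539.5, -25.8], [549.1, -31.2]]
R [260, 173, 24, 16, 326] corners@z [[564.0, 0.7], [546.4, 17.1], [555.4, 8.4]]
Yrear [ 18.  236.6]
Yfront [ 18.5 309.6]
Yfrontback [ 18.4 298.4]
R hinge [189.3 272.8]
R mov [125.2 272.9]
hinge [265.5 273. ]
```

>>> apply_moves(
  rows=[
    {"hand": 1,"delta_pos": [35,-3,0],"yaw": 0},
    {"hand": 1,"delta_pos": [70,-5,0],"yaw": 0},
    {"hand": 1,"delta_pos": [105,-8,0],"yaw": 0},
    {"hand": 1,"delta_pos": [139.6,-9.5,0],"yaw": 0},
    {"hand": 1,"delta_pos": [139.6,-9.5,0],"yaw": 0},
    {"hand": 1,"delta_pos": [139.6,-9.5,25],"yaw": 0},
    {"hand": 1,"delta_pos": [139.6,-9.5,55],"yaw": 0},
    {"hand": 1,"delta_pos": [139.6,-9.5,80],"yaw": 0},
    {"hand": 1,"delta_pos": [139.6,-9.5,95],"yaw": 0},
    {"hand": 1,"delta_pos": [139.6,-9.5,95],"yaw": 0},
  ],
)

```text
clock: 4.7
position: [540.7, -107.7, 157.5]
ee_rot: [-0.652, 0.758, 0.003, -0.003]
contact_force: [-0.6, 0.7, -0.4]
gripper_width: 85.3
grasp_force: 0.0
```

Run:
```python
from h import *
goto([543.2,-109.6,123],171.2)
w=cam('wrist'); save(w,'w2.png'); s=cam('side')
s2=s['pixels'][170:300,190:330]; im=np.hstack([cv2.resize(w['pixels'],(420,315)),cv2.resize(s2,(339,315),interpolation=cv2.INTER_CUBIC)]); cv2.imwrite('pics/a2.png',im[:,:,::-1])
```

```text
t 4.7 pos [ 540.7 -107.7  157.5] ang 171.36 j [ 0.1   0.36 -0.31 -0.   -0.92 -0.25] F [-0.6  0.7 -0.4] w 85.3 gf 0.0 tilt [-0.008  0.    -1.   ]
delta [ 1.5 -3.  34.5] yaw 0.003
```

View pics/a2.png

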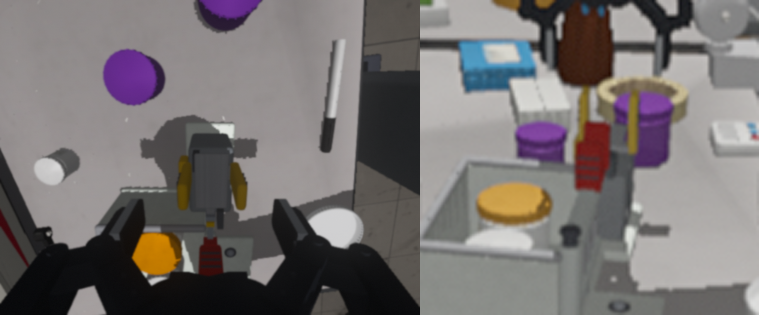

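The picture shows the fingers straddling the yellow tabs (fingers at columns 130 and 285, tabs at 183 and 240 in the left panel), with nothing in the way. I'll descend.

>>> apply_moves(
  rows=[
    {"hand": 1,"delta_pos": [0,0,12],"yaw": 0},
    {"hand": 1,"delta_pos": [0,0,24],"yaw": 0},
    {"hand": 1,"delta_pos": [0,0,36],"yaw": 0},
    {"hand": 1,"delta_pos": [0,0,36],"yaw": 0},
    {"hand": 1,"delta_pos": [0,0,36],"yaw": 0},
  ],
)

```text
clock: 5.22
position: [543.9, -107.7, 126.5]
ee_rot: [-0.652, 0.758, -0.001, 0.001]
contact_force: [-0.0, -0.0, -0.2]
gripper_width: 85.5
grasp_force: 0.0
```

Run:
```python
from h import *
goto([543.2,-109.6,123],171.2)
```

```text
t 5.22 pos [ 543.9 -107.7  126.5] ang 171.44 j [ 0.1   0.4  -0.34  0.   -0.83 -0.25] F [-0.  -0.  -0.2] w 85.5 gf 0.0 tilt [ 0.002 -0.    -1.   ]
delta [1.9 0.5 3.5] yaw 0.004
```

>>> apply_moves(
  rows=[
    {"hand": 1,"delta_pos": [1,0,4],"yaw": 0},
    {"hand": 0.4,"delta_pos": [1,0,4],"yaw": 0},
    {"hand": 0.2,"delta_pos": [1,0,4],"yaw": 0},
    {"hand": 0,"delta_pos": [1,0,4],"yaw": 0},
    {"hand": -0.2,"delta_pos": [1,0,4],"yaw": 0},
    {"hand": -0.4,"delta_pos": [1,0,4],"yaw": 0},
    {"hand": -0.4,"delta_pos": [1,0,4],"yaw": 0},
    {"hand": -0.4,"delta_pos": [1,0,4],"yaw": 0},
    {"hand": -0.4,"delta_pos": [1,0,4],"yaw": 0},
  ],
)

```text
clock: 5.97
position: [545.2, -109.3, 122.6]
ee_rot: [-0.652, 0.758, -0.002, 0.001]
contact_force: [5.7, -2.1, 2.3]
gripper_width: 35.1
grasp_force: 63.7
```

Run:
```python
from h import *
goto([543.2,-109.6,123],171.2)
```

```text
t 5.97 pos [ 545.2 -109.3  122.6] ang 171.41 j [ 0.09  0.4  -0.34  0.   -0.82 -0.25] F [ 5.7 -2.1  2.3] w 35.1 gf 63.7 tilt [ 0.004 -0.001 -1.   ]
delta [ 0.6  1.9 -0.4] yaw 0.004
```

>>> apply_moves(
  rows=[
    {"hand": 0.3,"delta_pos": [0,0,0],"yaw": 0},
    {"hand": 1,"delta_pos": [0,0,0],"yaw": 0},
    {"hand": 1,"delta_pos": [0,0,0],"yaw": 0},
    {"hand": 1,"delta_pos": [0,0,0],"yaw": 0},
    {"hand": 1,"delta_pos": [0,0,-25],"yaw": 0},
    {"hand": 1,"delta_pos": [0,0,-60],"yaw": 0},
    {"hand": 1,"delta_pos": [0,0,-75],"yaw": 0},
    {"hand": 1,"delta_pos": [-30,2,-75],"yaw": -0.12},
    {"hand": 1,"delta_pos": [-60,4,-75],"yaw": -0.24},
    {"hand": 1,"delta_pos": [-85,6,-75],"yaw": -0.36},
    {"hand": 1,"delta_pos": [-107.5,8.3,-75],"yaw": -0.48},
    {"hand": 1,"delta_pos": [-107.5,8.3,-75],"yaw": -0.6},
  ],
)

```text
clock: 6.97
position: [551.3, 1.9, 196.5]
ee_rot: [0.85, -0.527, 0.0, -0.001]
contact_force: [0.3, -0.9, -0.6]
gripper_width: 85.5
grasp_force: 0.0
```

Run:
```python
from h import *
goto([552.9,-1.8,197],-98.8)
```

```text
t 6.97 pos [551.3   1.9 196.5] ang -153.65 j [ 0.3   0.31 -0.26 -0.   -1.    0.16] F [ 0.3 -0.9 -0.6] w 85.5 gf 0.0 tilt [ 0.001  0.001 -1.   ]
delta [ 4.1  0.2 -0.5] yaw -0.957
```

>>> apply_moves(
  rows=[
    {"hand": 1,"delta_pos": [4,0,0],"yaw": -0.12},
    {"hand": 1,"delta_pos": [4,0,0],"yaw": -0.24},
    {"hand": 1,"delta_pos": [4,0,0],"yaw": -0.36},
    {"hand": 1,"delta_pos": [4,0,0],"yaw": -0.48},
    {"hand": 1,"delta_pos": [4,0,0],"yaw": -0.6},
    {"hand": 1,"delta_pos": [4,0,0],"yaw": -0.72},
    {"hand": 1,"delta_pos": [4,0,0],"yaw": -0.84},
    {"hand": 1,"delta_pos": [4,0,0],"yaw": -0.957},
    {"hand": 1,"delta_pos": [4,0,0],"yaw": -0.957},
    {"hand": 1,"delta_pos": [4,0,0],"yaw": -0.957},
  ],
)

```text
clock: 7.8
position: [552.5, -4.8, 196.3]
ee_rot: [0.997, -0.083, 0.0, -0.0]
contact_force: [0.5, 0.4, 0.4]
gripper_width: 85.4
grasp_force: 0.0
```

Run:
```python
from h import *
goto([552.9,-1.8,123],-98.8)
w=cam('wrist'); s=cam('side')
s2=s['pixels'][170:300,190:330]; im=np.hstack([cv2.resize(w['pixels'],(420,315)),cv2.resize(s2,(339,315),interpolation=cv2.INTER_CUBIC)]); cv2.imwrite('pics/a3.png',im[:,:,::-1])
```

```text
t 7.8 pos [552.5  -4.8 196.3] ang -99.55 j [ 0.28  0.31 -0.26 -0.   -1.    1.12] F [0.5 0.4 0.4] w 85.4 gf 0.0 tilt [ 0.  0. -1.]
delta [-0.1 -3.  73.3] yaw -0.013
```

View pics/a3.png

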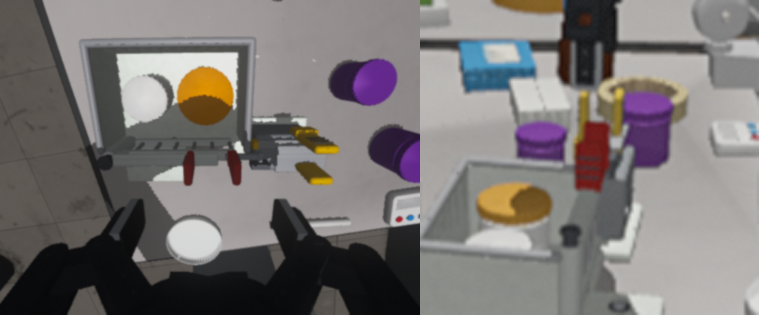

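The side panel shows the yellow tabs closed up (34 px apart, before 47). The wrist panel shows the red tabs at columns 188 and 235, inside the fingers at 130 and 285. I'll descend and squeeze.

>>> apply_moves(
  rows=[
    {"hand": 1,"delta_pos": [0,-3,20],"yaw": -0.013},
    {"hand": 1,"delta_pos": [0,-3,40],"yaw": -0.013},
    {"hand": 1,"delta_pos": [0,-3,58],"yaw": -0.013},
    {"hand": 1,"delta_pos": [0,-3,73],"yaw": -0.013},
    {"hand": 1,"delta_pos": [0,-3,73],"yaw": -0.013},
    {"hand": 0.4,"delta_pos": [0,-3,73],"yaw": -0.013},
    {"hand": 0.2,"delta_pos": [0,-3,73],"yaw": -0.013},
    {"hand": 0,"delta_pos": [0,-3,73],"yaw": -0.013},
    {"hand": -0.2,"delta_pos": [0,-3,73],"yaw": -0.013},
    {"hand": -0.5,"delta_pos": [0,-3,73],"yaw": -0.013},
    {"hand": -0.5,"delta_pos": [0,-3,73],"yaw": -0.013},
    {"hand": -0.5,"delta_pos": [0,-3,73],"yaw": -0.013},
  ],
)

```text
clock: 8.9
position: [554.4, 0.3, 126.0]
ee_rot: [0.997, -0.075, 0.002, -0.001]
contact_force: [-2.7, 9.2, 7.2]
gripper_width: 33.1
grasp_force: 58.9
```

Run:
```python
from h import *
goto([552.9,-1.8,123],-98.8)
```

```text
t 8.9 pos [5.544e+02 3.000e-01 1.260e+02] ang -98.57 j [ 0.29  0.39 -0.34 -0.   -0.83  1.13] F [-2.7  9.2  7.2] w 33.1 gf 58.9 tilt [ 0.005  0.003 -1.   ]
delta [-1.2  2.3  3. ] yaw 0.004
```

>>> apply_moves(
  rows=[
    {"hand": -0.5,"delta_pos": [-6.1,-0.2,0],"yaw": 0.06},
    {"hand": -0.5,"delta_pos": [-12.1,-0.7,0],"yaw": 0.12},
    {"hand": -0.5,"delta_pos": [-18.1,-1.6,0],"yaw": 0.18},
    {"hand": -0.5,"delta_pos": [-24,-2.9,0],"yaw": 0.24},
    {"hand": -0.5,"delta_pos": [-29.8,-4.5,0],"yaw": 0.3},
    {"hand": -0.5,"delta_pos": [-35.6,-6.5,0],"yaw": 0.36},
    {"hand": -0.5,"delta_pos": [-41.2,-8.8,0],"yaw": 0.42},
    {"hand": -0.5,"delta_pos": [-46.6,-11.4,0],"yaw": 0.48},
    {"hand": -0.5,"delta_pos": [-51.9,-14.4,0],"yaw": 0.54},
    {"hand": -0.5,"delta_pos": [-57,-17.6,0],"yaw": 0.6},
    {"hand": -0.5,"delta_pos": [-61.9,-21.2,0],"yaw": 0.66},
    {"hand": -0.5,"delta_pos": [-66.6,-25.1,0],"yaw": 0.72},
  ],
)

```text
clock: 9.9
position: [493.3, 35.0, 126.0]
ee_rot: [0.907, -0.421, 0.003, -0.002]
contact_force: [1.0, 8.2, 5.8]
gripper_width: 33.1
grasp_force: 60.6
```

Run:
```python
from h import *
th=0.155+1.33; d=-np.pi/2-th
goto([568.7+100*np.cos(d),99+100*np.sin(d),125],np.degrees(d))
v=read_state()['position'][:2]-np.array([568.7,99]); print(np.linalg.norm(v),-np.degrees(np.arctan2(v[1],v[0]))-98.87)
```

```text
t 9.9 pos [493.3  35.  126. ] ang -139.78 j [ 0.4   0.31 -0.49  0.   -0.77  0.3 ] F [1.  8.2 5.8] w 33.1 gf 60.6 tilt [ 0.006  0.002 -1.   ]
delta [-58.  -17.3   0.9] yaw 0.616
98.90622432644672 40.78111371784982
```

>>> apply_moves(
  rows=[
    {"hand": -0.5,"delta_pos": [-6.1,-0.2,0],"yaw": 0.06},
    {"hand": -0.5,"delta_pos": [-12.1,-0.7,0],"yaw": 0.12},
    {"hand": -0.5,"delta_pos": [-18.1,-1.6,0],"yaw": 0.18},
    {"hand": -0.5,"delta_pos": [-24,-2.9,0],"yaw": 0.24},
    {"hand": -0.5,"delta_pos": [-29.8,-4.5,0],"yaw": 0.3},
    {"hand": -0.5,"delta_pos": [-35.6,-6.5,0],"yaw": 0.36},
    {"hand": -0.5,"delta_pos": [-41.2,-8.8,0],"yaw": 0.42},
    {"hand": -0.5,"delta_pos": [-46.6,-11.4,0],"yaw": 0.48},
    {"hand": -0.5,"delta_pos": [-51.9,-14.4,0],"yaw": 0.54},
    {"hand": -0.5,"delta_pos": [-57,-17.6,0],"yaw": 0.6},
    {"hand": -0.5,"delta_pos": [-57.5,-18,0],"yaw": 0.61},
    {"hand": -0.5,"delta_pos": [-57.5,-18,0],"yaw": 0.61},
  ],
)

```text
clock: 10.9
position: [470.0, 90.7, 126.0]
ee_rot: [0.74, -0.673, 0.001, -0.003]
contact_force: [0.3, 4.9, 6.3]
gripper_width: 33.1
grasp_force: 59.6
```

>>> apply_moves(
  rows=[
    {"hand": -0.5,"delta_pos": [0,0,0],"yaw": 0},
    {"hand": -0.5,"delta_pos": [0,0,0],"yaw": 0},
    {"hand": -0.5,"delta_pos": [0,0,0],"yaw": 0},
    {"hand": -0.5,"delta_pos": [0,0,0],"yaw": 0},
    {"hand": -0.5,"delta_pos": [0,0,0],"yaw": 0},
    {"hand": -0.5,"delta_pos": [0,0,0],"yaw": 0},
  ],
)

```text
clock: 11.4
position: [470.0, 90.6, 126.0]
ee_rot: [0.74, -0.673, 0.001, -0.003]
contact_force: [1.2, 6.2, 7.2]
gripper_width: 33.1
grasp_force: 59.6
```

Run:
```python
from h import *
goto([470,88,125],-173.8)
v=read_state()['position'][:2]-np.array([568.7,99]); print(np.linalg.norm(v),-np.degrees(np.arctan2(v[1],v[0]))-98.87, read_state()['joint_vel'])
w=cam('top'); s=cam('side')
im=np.hstack([cv2.resize(w['pixels'][120:300,150:390],(420,315)),cv2.resize(s['pixels'][150:320,190:373],(339,315),interpolation=cv2.INTER_CUBIC)]); cv2.imwrite('pics/a4.png',im[:,:,::-1])
```

```text
t 11.4 pos [470.   90.6 126. ] ang -174.54 j [ 0.53  0.28 -0.52  0.   -0.76 -0.44] F [1.2 6.2 7.2] w 33.1 gf 59.6 tilt [ 0.006  0.002 -1.   ]
delta [2.6 0.3 1. ] yaw -0.013
99.04385756541208 76.26419383369199 [ 0.00010352 -0.00073332  0.00034241 -0.00083505 -0.0012584   0.00045521]
```

View pics/a4.png

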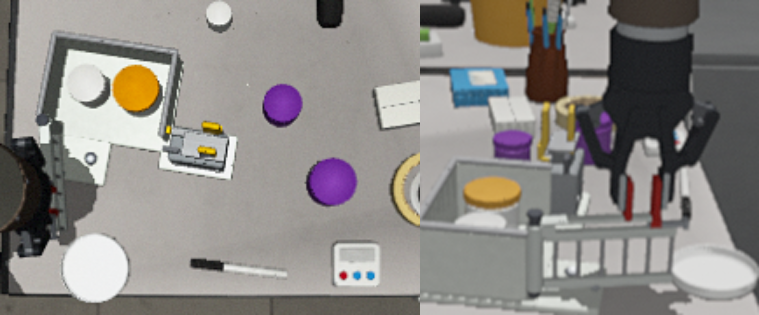

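The gate stands open at about 76° (top panel, from (55,120) to (55,235)) with the red tabs in the gripper. The yellow catch is in, and the jars and desk items haven't moved. I'll hand the job in.

```bash
python3 -c "
from h import *
print(workorder.job_done())"
```

```text
the job is handed in; nothing more can be done
None
```

The gate is open at about 76° and still held in the gripper by its red tabs, the yellow catch is in, the jars and desk items look undisturbed, and the job was handed in at about 11.5 s (no verdict was returned).

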